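# Bring the green jar round to the pointer

## Robot

A 6-joint arm with a two-finger parallel gripper is mounted at the origin on the work surface. World frame = base frame: x ahead of the robot, y to its left, z up, the work surface at z = 0. Lengths are in m, angles in rad, forces in N, time in s.
With the tool pointing down it reaches from about 0.375 to 0.975 m from the base axis. Payload 3.8 kg.
Tool frame: the origin (TCP) lies at the very end of the fingers, on their centre line; the grasp point (between the pads) lies bot.grip_point_offset behind it (bot.grip_point_offset is the distance from the TCP to the grasp point, in m); z points along the fingers, y is the line along which they close (so a half turn about z gives the same grasp; the last joint's range is limited). The gripper opens to 85 mm and grips with 20 to 120 N. Pads are 22 mm wide; open, the fingers measure 114 mm over their backs; the gripper's body (76 mm by 85 mm) begins 54 mm behind the grasp point. The pads swing forward as they close: fully open they stand 13 mm farther back than shut.
Start: joints at [-1.243, 0.264, 1.604, -0, 1.274, -0.037], TCP at [0.241, -0.631, 0.231] pointing down, gripper open.
Joint ranges: [-2.63, 2.63], [-0.94, 2.18], [0.31, 2.57], [-1.31, 4.45], [0, 2.66], [-2.55, 2.55]. Speed limits (rad/s): [2.57, 2.57, 3.14, 3.14, 3.14, 3.14].

## Interface

Orientations are given as a rotation vector (axis times angle).
In Python, from workcell import bot, vision gives the robot as it stands.
- The arm moves only by the tool play_rows, never from a script. Its argument "rows" is a list of rows, each an object of numbers: "dx", "dy", "dz": the shift along the tool's x, y, z as a fraction of full scale; "roll": the turn about the tool's z as a fraction of full scale; "fingers": the closure, from 0 (fully open) to 1 (shut). In form: [{"dx": .., "dy": .., "dz": .., "roll": .., "fingers": ..}, ...]. A call has 1 to 20 rows; each row shifts and turns the commanded pose from where the row before left it, along the tool's axes as they then stand; what a row does not reach is not made up. Full scale, the value 1, is 0.04 m for a shift and 4 degrees for a turn. A row lasts 1/12 s, in which the tool goes at most 41.7 mm and 7.16 degrees, less where a joint would pass 70% of its speed; a pose out of reach is approached as far as the arm can. A call with a number of a shift or a turn outside -1 to 1 is refused whole. A call with a gripper value outside its range is refused whole. The fingers move at their own pace and stop on an object; "grip_force" is the grip in N (left out, the last holds). Time passes only in rows, so rows that do not move let the fingers close. It gives the time, the measured TCP pose, the force and the opening at its end, in the units of the state.
- bot.read_state(): the state, without advancing time (a new reading comes with each control period).
- vision.read_camera(name): name is "side" or "top"; returns a dict with "pixels" (400x640x3 uint8, red, green, blue), "depth" (400x640 float32, m along the optical axis (not along the pixel's ray), 0 where there is no reading), "fx", "fy", "cx", "cy" (pixels), "R" (3x3) and "t" (3): a world point X has camera coordinates R X + t. Camera axes: x right, y down, z forward; pixel columns grow to the right and rows downward; lengths in m; the calibration is good to about 2 mm. A picture is of the moment at which its call begins.
- bot.finish_job(): hands the job in, once; it reports no verdict.
The state is a dict: "time": time; "q": joint angles; "joint_vel": joint speeds; "joint_torque": joint torques, N m; "tool_pos": TCP position; "tcp_rot": TCP orientation; "wrist_force": force on the tool from outside, world axes, zero at the start; "torque": the same for the moment, N m; "width": opening from 0.0 (shut) to 1.0 (fully open).
Only numpy, scipy, OpenCV 4.12 (cv2) and the standard library are available. Lean on these libraries where they do the work, as an engineer would, in place of code of your own. Each camera call takes 0.05 s, during which the arm holds its last target. There are 200 camera calls.

## Task

The gem setter wants the green-lidded jar next. Push with a fingertip against the spokes of the stone carousel and turn it, either way round, until the green jar stands directly in line with the yellow pointer on the base plate, then take the hand away. Do not touch or lift the jars, keep them standing in their pockets, and leave the other things on the bench where they are.

Things in the scene. Friction and masses are not known exactly. Their poses are not given: they have to be found in the camera images.
- spoke0 (a point): centre of the red ball (16 mm across) at the end of one of the carousel's 3 spokes, 115 mm from the turning axis, 44 mm above the bench. The spoke is a level brass rod 10 mm thick that runs radially from the edge of the aluminium disc (144 mm across, top 50 mm above the bench) to this ball. Spokes are 120 degrees apart, midway between the jars' pockets
- spoke1 (a point): centre of the red ball (16 mm across) at the end of one of the carousel's 3 spokes, 115 mm from the turning axis, 44 mm above the bench. The spoke is a level brass rod 10 mm thick that runs radially from the edge of the aluminium disc (144 mm across, top 50 mm above the bench) to this ball. Spokes are 120 degrees apart, midway between the jars' pockets
- spoke2 (a point): centre of the red ball (16 mm across) at the end of one of the carousel's 3 spokes, 115 mm from the turning axis, 44 mm above the bench. The spoke is a level brass rod 10 mm thick that runs radially from the edge of the aluminium disc (144 mm across, top 50 mm above the bench) to this ball. Spokes are 120 degrees apart, midway between the jars' pockets
- wheel (a joint): turn of the carousel about its vertical axis, rad, 0 at the start, growing counter-clockwise seen from above; turns freely two turns each way with a light drag (0.1 N m, about 1 N at the spokes) and stops where it is left
- axis_top (a point): top centre of the carousel's small steel hub (20 mm across), on the axis of rotation, fixed, about 72 mm above the bench
- index_mark (a point): where the green jar must stand, fixed: on the line from the axis to the yellow pointer, 45 mm from the axis, 52 mm above the bench. The pointer is a yellow arrow 20 mm wide, aimed at the axis, lying 104 to 138 mm from it on the dark round base plate (280 mm across, 8 mm thick, centred on the axis); its top is 14 mm above the bench
- green_jar: closed gem jar with a green lid, 36 mm across and 42 mm tall, loose, about 60 g, standing upright in one of the three pockets of the carousel (a pocket with a 7 mm high wall); origin at the centre of its underside, 45 mm from the carousel's axis and about 51 mm above the bench, z up. Any jar can stand in any pocket. Not to be touched
- blue_jar: closed gem jar with a blue lid, 36 mm across and 42 mm tall, loose, about 60 g, standing upright in one of the three pockets of the carousel (a pocket with a 7 mm high wall); origin at the centre of its underside, 45 mm from the carousel's axis and about 51 mm above the bench, z up. Any jar can stand in any pocket. Not to be touched
- white_jar: closed gem jar with a white lid, 36 mm across and 42 mm tall, loose, about 60 g, standing upright in one of the three pockets of the carousel (a pocket with a 7 mm high wall); origin at the centre of its underside, 45 mm from the carousel's axis and about 51 mm above the bench, z up. Any jar can stand in any pocket. Not to be touched
- tub: loose white plastic tub with lid, 72 mm across, 60 mm tall; origin under its centre; bystander
- oilstone: loose dark grey stone block, 110 x 45 x 22 mm, long along its x; origin under its centre; bystander
- lighter: loose purple lighter lying flat, 78 x 24 x 12 mm, along its x; origin underneath; bystander
- graver: loose graver (a slim handled tool, like a screwdriver) 150 mm long, lying along its x; bystander
- ring_clamp: loose wooden ring clamp lying flat, 124 x 28 x 20 mm, along its x; origin underneath; bystander
- pan: loose shallow copper bowl, 70 mm across, 22 mm tall; origin under its centre; bystander

How it is judged:
By the outcome, as a careful person would: the job done as asked, in the order asked, and still so for the second after the job is handed in, with the robot touching nothing.
It also fails if it takes over 54 s, if anything falls off the work surface, if the arm or the gripper's body presses on something with over 40 N, if the wrist force passes 120 N, or if a joint passes its speed limit or range.

## Working session

There is one attempt and no reset: what is moved stays moved. The work goes in short steps, Python scripts to look and compute and a tool call to move; the robot and the scene stay as the last step left them, time stands still between calls to the robot, and variables do not carry over. Pictures are saved under pics/ and viewed, on a budget of 10 in all, crops included, one or two more only if the job needs it, and the job is handed in when it is done.

Besides the shell and the picture viewer there is one more tool, called after ">>>" as name(argument=value, ...) on one line, values as JSON. play_rows: Moves the arm, as the interface text tells. Its arguments: {"type":"object","properties":{"rows":{"type":"array","items":{"type":"object","properties":{"dx":{"type":"number","minimum":-1,"maximum":1},"dy":{"type":"number","minimum":-1,"maximum":1},"dz":{"type":"number","minimum":-1,"maximum":1},"roll":{"type":"number","minimum":-1,"maximum":1},"fingers":{"type":"number"}}}},"grip_force":{"type":"number"}},"required":["rows"]}

```bash
ls; mkdir -p pics; cat > h.py <<'E'
from workcell import bot, vision
import numpy as np, cv2
def snap(cam,name):
    c=vision.read_camera(cam); cv2.imwrite(f'pics/{name}.png',c['pixels'][...,::-1]); return c
def ray(c,u,v,z):
    d=c['R'].T@np.array([(u-c['cx'])/c['fx'],(v-c['cy'])/c['fy'],1]); o=-c['R'].T@c['t']
    return o+d*(z-o[2])/d[2]
def proj(c,X):
    p=c['R']@np.array(X)+c['t']; return p[0]/p[2]*c['fx']+c['cx'],p[1]/p[2]*c['fy']+c['cy']
E
python3 - <<'E'
from h import *
for n in ('top','side'):
    c=snap(n,n+'1'); print(n,-c['R'].T@c['t'],c['fx'],c['R'].round(2).tolist())
    np.savez(f'{n}1.npz',**c)
print(bot.read_state(), bot.grip_point_offset)
E
```

```text
pics
top [0.27467328 0.0066452  1.3494207 ] 406.94250742286584 [[-0.03, -1.0, 0.02], [-0.98, 0.02, -0.19], [0.19, -0.02, -0.98]]
side [0.13404429 0.86045498 0.99617685] 499.0973744955261 [[-0.92, -0.4, -0.0], [-0.28, 0.64, -0.72], [0.29, -0.66, -0.7]]
{'time': 0.1, 'q': array([-1.24290986e+00,  2.64691605e-01,  1.60523992e+00,  1.53186284e-05,
        1.27367952e+00, -3.69167563e-02]), 'joint_vel': array([ 0.00110272, -0.00280643, -0.00177447,  0.00113043,  0.00118825,
        0.00036676]), 'joint_torque': array([ 6.84296065e-04, -5.16705787e+01, -3.68589628e+01,  2.10026155e-05,
        6.33012285e-03,  3.32139564e-05]), 'tool_pos': array([ 0.24059868, -0.62996505,  0.23007587]), 'tcp_rot': array([-3.08751167e+00, -5.69489758e-01,  4.36596019e-04]), 'wrist_force': array([ 0.38133764,  0.94567055, -0.66112878]), 'torque': array([-0.03912684,  0.06854184, -0.02605192]), 'width': 0.9996403099849575} 0.0187
```

View pics/top1.png

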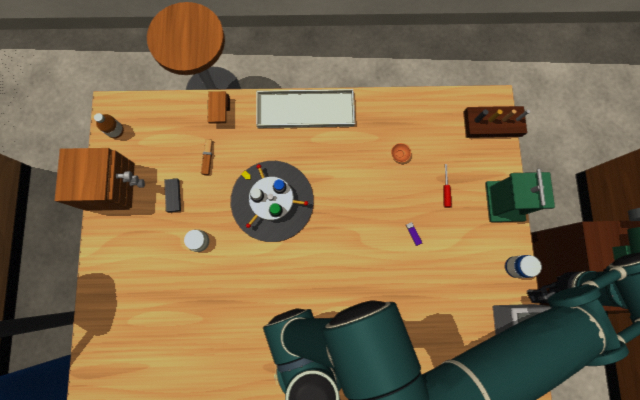

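View pics/side1.png

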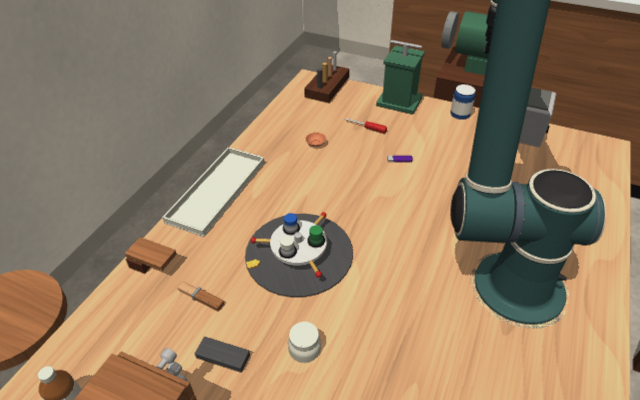

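The top view shows the carousel at about (271,199), the green lid at (275,210), the yellow pointer at (246,175), and the red balls near (260,166), (308,204) and (248,226). The side view agrees: the pointer is at (253,264) and the green lid at (316,236). Next I'll measure these points.

```bash
cat >> h.py <<'E'
BOX={'top':(225,155,320,245),'side':(235,205,360,300)}
def blobs(c,n,kind,lo=4):
    hsv=cv2.cvtColor(c['pixels'],cv2.COLOR_RGB2HSV).astype(int); H,S,V=hsv[...,0],hsv[...,1],hsv[...,2]
    m={'red':((H<5)|(H>174))&(S>190)&(V>80),'yellow':(H>24)&(H<34)&(S>180)&(V>100),'green':(H>45)&(H<85)&(S>120)&(V>40),
       'blue':(H>105)&(H<125)&(S>150)&(V>60)}[kind]
    x0,y0,x1,y1=BOX[n]; k=np.zeros(m.shape,np.uint8); k[y0:y1,x0:x1]=m[y0:y1,x0:x1]
    _,_,st,ce=cv2.connectedComponentsWithStats(k)
    return [(ce[i].round(1),st[i,4]) for i in range(1,len(ce)) if st[i,4]>=lo]
Z={'red':.044,'yellow':.014,'green':.093,'blue':.093}
E
python3 - <<'E'
from h import *
for n in ('top','side'):
    c=dict(np.load(f'{n}1.npz'))
    for k in Z:
        for p,a in blobs(c,n,k): print(n,k,p,a,ray(c,*p,Z[k]).round(4))
    # base plate outline: dark, low saturation
    x0,y0,x1,y1=BOX[n]; x0-=0
    hsv=cv2.cvtColor(c['pixels'],cv2.COLOR_RGB2HSV)
    m=((hsv[...,1]<60)&(hsv[...,2]<110)).astype(np.uint8); k=np.zeros_like(m); k[y0-5:y1+5,x0-5:x1+5]=m[y0-5:y1+5,x0-5:x1+5]
    cs=max(cv2.findContours(k,cv2.RETR_EXTERNAL,cv2.CHAIN_APPROX_NONE)[0],key=cv2.contourArea)
    P=np.array([ray(c,*q[0],.008)[:2] for q in cv2.convexHull(cs)]).astype(np.float32)
    print(n,'plate',cv2.minEnclosingCircle(P),cv2.fitEllipse(P))
E
```

```text
top red [258.3 165.6] 11 [0.6499 0.1587 0.044 ]
top red [305.8 202.8] 12 [0.5209 0.004  0.044 ]
top red [247.7 225.5] 13 [0.4507 0.1927 0.044 ]
top yellow [246.  174.8] 53 [0.6272 0.2036 0.014 ]
top green [274.8 208.8] 97 [0.4947 0.1015 0.093 ]
top blue [278.7 184.5] 84 [0.5725 0.0886 0.093 ]
top plate ((0.5391758680343628, 0.11775309592485428), 0.1375134140253067) ((0.5394906997680664, 0.11774376034736633), (0.2720884382724762, 0.27400684356689453), 115.43182373046875)
side red [323.6 214.1] 10 [0.5222 0.0025 0.044 ]
side red [253.  239.7] 13 [0.6503 0.1582 0.044 ]
side red [318.  273.8] 23 [0.4531 0.1916 0.044 ]
side green [315.7 232. ] 140 [0.495  0.1109 0.093 ]
side blue [290.2 219.1] 122 [0.5722 0.0963 0.093 ]
side plate ((0.5394116640090942, 0.12070950865745544), 0.13898277282714844) ((0.5396284461021423, 0.12071358412504196), (0.275365948677063, 0.27740347385406494), 24.085926055908203)
```

```bash
cat >> h.py <<'E'
def tool():
    s=bot.read_state(); R=cv2.Rodrigues(np.array(s['tcp_rot']))[0]
    return s,R
def to(X):
    s,R=tool(); d=R.T@(np.array(X)-s['tool_pos']); a=np.degrees(np.arctan2(R[1,0],R[0,0]))
    print('pos',s['tool_pos'].round(4),'xang',round(a,2),'tool shift /0.04:',(d/.04).round(3),'q6',s['q'][5].round(2),'F',s['wrist_force'].round(1),'t',s['time'],'w',round(s['width'],2))
E
python3 - <<'E'
from h import *
c=dict(np.load('side1.npz')); hsv=cv2.cvtColor(c['pixels'],cv2.COLOR_RGB2HSV)
print(hsv[261:267,248:259].reshape(-1,3)[::6].tolist())
m=np.zeros(hsv.shape[:2],np.uint8);s=(slice(255,273),slice(240,266))
m[s]=cv2.inRange(hsv,(22,170,90),(36,255,255))[s]
M=cv2.moments(m,True); p=ray(c,M['m10']/M['m00'],M['m01']/M['m00'],.014); print(M['m00'],p)
for C in [(.5419,.1174),(.5395,.1207)]: d=p[:2]-C; print(np.degrees(np.arctan2(d[1],d[0])),np.hypot(*d))
t=dict(np.load('top1.npz')); print('tub',ray(t,197,239,.06),ray(c,304,335,.06))
C=np.array([.5405,.1185]); f=np.radians(166); print('start',C+.093*np.array([np.cos(f),np.sin(f)]))
to([.50,-.20,.20]); to([.450,.141,.20])
E
```

```text
[[22, 130, 151], [27, 158, 224], [23, 164, 223], [25, 161, 224], [23, 165, 223], [24, 163, 224], [23, 165, 223], [23, 167, 191], [24, 164, 223], [18, 102, 90], [22, 168, 194]]Traceback (most recent call last):
  File "<stdin>", line 6, in <module>
ZeroDivisionError: float division by zero
```

```bash
python3 - <<'E'
from h import *
c=dict(np.load('side1.npz')); hsv=cv2.cvtColor(c['pixels'],cv2.COLOR_RGB2HSV)
m=np.zeros(hsv.shape[:2],np.uint8);s=(slice(255,273),slice(242,266))
m[s]=cv2.inRange(hsv,(20,140,100),(36,255,255))[s]
M=cv2.moments(m,True); p=ray(c,M['m10']/M['m00'],M['m01']/M['m00'],.014); print(M['m00'],M['m10']/M['m00'],M['m01']/M['m00'],p)
for C in [(.5419,.1174),(.5395,.1207)]: d=p[:2]-C; print(np.degrees(np.arctan2(d[1],d[0])),np.hypot(*d))
t=dict(np.load('top1.npz')); print('tub',ray(t,197,239,.06),ray(c,304,335,.06))
C=np.array([.5405,.1185]); f=np.radians(166); print('start',C+.093*np.array([np.cos(f),np.sin(f)]))
to([.50,-.20,.20]); to([.450,.141,.20])
E
```

```text
77.0 252.5194805194805 263.1818181818182 [0.6282776  0.20563061 0.014     ]
45.608023225997755 0.12347360016188387
43.73132023760891 0.12286036942466272
tub [0.40930846 0.3496665  0.06      ] [0.40781988 0.36297304 0.06      ]
start [0.4502625  0.14099874]
pos [ 0.2406 -0.63    0.2301] xang 20.9 tool shift /0.04: [ 9.893 -7.727  0.768] q6 -0.04 F [ 0.4  0.9 -0.7] t 0.1 w 1.0
pos [ 0.2406 -0.63    0.2301] xang 20.9 tool shift /0.04: [ 11.767 -16.137   0.785] q6 -0.04 F [ 0.4  0.9 -0.7] t 0.1 w 1.0
```

>>> play_rows(rows=[{"dx": 0.7,"dy": -0.55,"fingers": 1},{"dx": 0.7,"dy": -0.55,"fingers": 1},{"dx": 0.7,"dy": -0.55,"fingers": 1},{"dx": 0.7,"dy": -0.55,"fingers": 1},{"dx": 0.7,"dy": -0.55,"fingers": 1},{"dx": 0.7,"dy": -0.55,"fingers": 1},{"dx": 0.7,"dy": -0.55,"fingers": 1},{"dx": 0.7,"dy": -0.55,"fingers": 1},{"dx": 0.7,"dy": -0.55,"fingers": 1},{"dx": 0.7,"dy": -0.55,"fingers": 1},{"dx": 0.7,"dy": -0.55,"fingers": 1},{"dx": 0.7,"dy": -0.55,"fingers": 1},{"dx": 0.7,"dy": -0.55,"fingers": 1},{"dx": 0.7,"dy": -0.55,"fingers": 1},{"dx": 0.3,"dy": -0.7,"fingers": 1},{"dx": 0.3,"dy": -0.7,"fingers": 1},{"dx": 0.3,"dy": -0.7,"fingers": 1},{"dx": 0.3,"dy": -0.7,"fingers": 1},{"dx": 0.3,"dy": -0.7,"fingers": 1},{"dx": 0.3,"dy": -0.7,"fingers": 1}])

```text
validation failed for argument at $.ro...
```

```bash
python3 -c "
from h import *
to([.450,.141,.20])"
```

```text
pos [ 0.2406 -0.63    0.2301] xang 20.9 tool shift /0.04: [ 11.767 -16.137   0.785] q6 -0.04 F [ 0.4  0.9 -0.7] t 0.1 w 1.0
```

The call was refused, probably because every field is required. I'll resend it with all of them.

>>> play_rows(rows=[{"dx": 0.7,"dy": -0.55,"dz": 0,"roll": 0,"fingers": 1},{"dx": 0.7,"dy": -0.55,"dz": 0,"roll": 0,"fingers": 1},{"dx": 0.7,"dy": -0.55,"dz": 0,"roll": 0,"fingers": 1},{"dx": 0.7,"dy": -0.55,"dz": 0,"roll": 0,"fingers": 1},{"dx": 0.7,"dy": -0.55,"dz": 0,"roll": 0,"fingers": 1},{"dx": 0.7,"dy": -0.55,"dz": 0,"roll": 0,"fingers": 1},{"dx": 0.7,"dy": -0.55,"dz": 0,"roll": 0,"fingers": 1},{"dx": 0.7,"dy": -0.55,"dz": 0,"roll": 0,"fingers": 1},{"dx": 0.7,"dy": -0.55,"dz": 0,"roll": 0,"fingers": 1},{"dx": 0.7,"dy": -0.55,"dz": 0,"roll": 0,"fingers": 1},{"dx": 0.7,"dy": -0.55,"dz": 0,"roll": 0,"fingers": 1},{"dx": 0.7,"dy": -0.55,"dz": 0,"roll": 0,"fingers": 1},{"dx": 0.7,"dy": -0.55,"dz": 0,"roll": 0,"fingers": 1},{"dx": 0.7,"dy": -0.55,"dz": 0,"roll": 0,"fingers": 1},{"dx": 0.3,"dy": -0.7,"dz": 0,"roll": 0,"fingers": 1},{"dx": 0.3,"dy": -0.7,"dz": 0,"roll": 0,"fingers": 1},{"dx": 0.3,"dy": -0.7,"dz": 0,"roll": 0,"fingers": 1},{"dx": 0.3,"dy": -0.7,"dz": 0,"roll": 0,"fingers": 1}])

```text
time: 1.6
tool_pos: [0.5016, -0.0796, 0.2307]
tcp_rot: [-3.089, -0.57, 0.001]
wrist_force: [0.3, -0.1, -0.4]
width: 0.0
```

```bash
python3 -c "
from h import *
to([.450,.141,.20])"
```

```text
pos [ 0.5016 -0.0796  0.2307] xang 20.91 tool shift /0.04: [ 0.765 -5.612  0.771] q6 1.0 F [ 0.3 -0.1 -0.4] t 1.6 w 0.0
```

>>> play_rows(rows=[{"dx": 0.1,"dy": -0.7,"dz": 0.1,"roll": 0,"fingers": 1},{"dx": 0.1,"dy": -0.7,"dz": 0.1,"roll": 0,"fingers": 1},{"dx": 0.1,"dy": -0.7,"dz": 0.1,"roll": 0,"fingers": 1},{"dx": 0.1,"dy": -0.7,"dz": 0.1,"roll": 0,"fingers": 1},{"dx": 0.1,"dy": -0.7,"dz": 0.1,"roll": 0,"fingers": 1},{"dx": 0.1,"dy": -0.7,"dz": 0.1,"roll": 0,"fingers": 1},{"dx": 0.1,"dy": -0.7,"dz": 0.1,"roll": 0,"fingers": 1},{"dx": 0.1,"dy": -0.7,"dz": 0.1,"roll": 0,"fingers": 1},{"dx": 0,"dy": 0,"dz": 0,"roll": -1,"fingers": 1},{"dx": 0,"dy": 0,"dz": 0,"roll": -1,"fingers": 1},{"dx": 0,"dy": 0,"dz": 0,"roll": -1,"fingers": 1},{"dx": 0,"dy": 0,"dz": 0,"roll": -1,"fingers": 1},{"dx": 0,"dy": 0,"dz": 0,"roll": -1,"fingers": 1},{"dx": 0,"dy": 0,"dz": 0,"roll": -1,"fingers": 1},{"dx": 0,"dy": 0,"dz": 0,"roll": -1,"fingers": 1},{"dx": 0,"dy": 0,"dz": 0,"roll": -1,"fingers": 1},{"dx": 0,"dy": 0,"dz": 0,"roll": -1,"fingers": 1},{"dx": 0,"dy": 0,"dz": 0,"roll": -1,"fingers": 1},{"dx": 0,"dy": 0,"dz": 0,"roll": -1,"fingers": 1},{"dx": 0,"dy": 0,"dz": 0,"roll": -1,"fingers": 1}])

```text
time: 3.27
tool_pos: [0.4516, 0.1393, 0.1988]
tcp_rot: [-2.587, -1.781, 0.001]
wrist_force: [0.3, -0.0, 0.2]
width: -0.005
```

>>> play_rows(rows=[{"dx": 0,"dy": 0,"dz": 0,"roll": -1,"fingers": 1},{"dx": 0,"dy": 0,"dz": 0,"roll": -1,"fingers": 1},{"dx": 0,"dy": 0,"dz": 0,"roll": -1,"fingers": 1},{"dx": 0,"dy": 0,"dz": 0,"roll": -1,"fingers": 1},{"dx": 0,"dy": 0,"dz": 0,"roll": -1,"fingers": 1},{"dx": 0,"dy": 0,"dz": 0,"roll": -1,"fingers": 1},{"dx": 0,"dy": 0,"dz": 0,"roll": -1,"fingers": 1},{"dx": 0,"dy": 0,"dz": 0,"roll": -1,"fingers": 1},{"dx": 0,"dy": 0,"dz": 0,"roll": -1,"fingers": 1},{"dx": 0,"dy": 0,"dz": 0,"roll": -1,"fingers": 1},{"dx": 0,"dy": 0,"dz": 0,"roll": -1,"fingers": 1},{"dx": 0,"dy": 0,"dz": 0,"roll": -1,"fingers": 1},{"dx": 0,"dy": 0,"dz": 0,"roll": -1,"fingers": 1},{"dx": 0,"dy": 0,"dz": 0,"roll": -1,"fingers": 1},{"dx": 0,"dy": 0,"dz": 0,"roll": -1,"fingers": 1},{"dx": 0,"dy": 0,"dz": 0,"roll": -1,"fingers": 1},{"dx": 0,"dy": 0,"dz": 0,"roll": -1,"fingers": 1},{"dx": 0,"dy": 0,"dz": 0,"roll": -1,"fingers": 1},{"dx": 0,"dy": 0,"dz": 0,"roll": -1,"fingers": 1},{"dx": 0,"dy": 0,"dz": 0,"roll": -1,"fingers": 1}])

```text
time: 4.93
tool_pos: [0.4516, 0.1393, 0.1988]
tcp_rot: [-0.837, -3.027, 0.001]
wrist_force: [-0.2, 0.3, -0.1]
width: -0.001
```

>>> play_rows(rows=[{"dx": 0,"dy": 0,"dz": 0,"roll": -1,"fingers": 1},{"dx": 0,"dy": 0,"dz": 0,"roll": -1,"fingers": 1},{"dx": 0,"dy": 0,"dz": 0,"roll": -1,"fingers": 1},{"dx": 0,"dy": 0,"dz": 0,"roll": -1,"fingers": 1},{"dx": 0,"dy": 0,"dz": 0,"roll": 0,"fingers": 1},{"dx": 0,"dy": 0,"dz": 0,"roll": 0,"fingers": 1}])

```text
time: 5.43
tool_pos: [0.4517, 0.1394, 0.1989]
tcp_rot: [-0.416, -3.113, 0.0]
wrist_force: [0.3, 0.0, 1.1]
width: -0.0
```

```bash
python3 -c "
from h import *
to([.450,.141,.035]); snap('side','side2')"
```

```text
pos [0.4517 0.1394 0.1989] xang 164.79 tool shift /0.04: [0.048 0.03  4.098] q6 -1.06 F [0.3 0.  1.1] t 5.4333 w -0.0
```

View pics/side2.png

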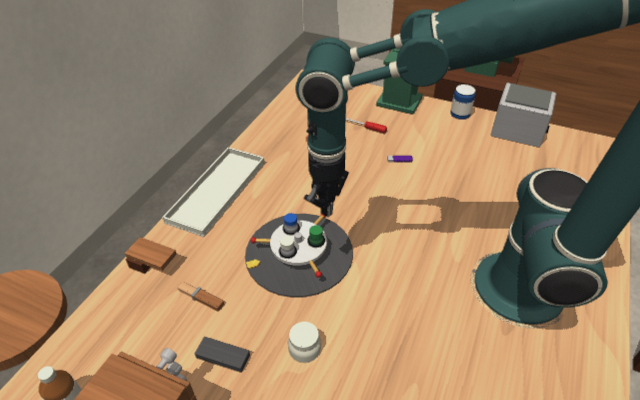

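The view shows the fingertip at (325,210), hanging above the free gap near 165°. It is clear of the tub at (304,340), and the jars are undisturbed. I'll descend now.

>>> play_rows(rows=[{"dx": 0,"dy": 0,"dz": 0.5,"roll": 0,"fingers": 1},{"dx": 0,"dy": 0,"dz": 0.5,"roll": 0,"fingers": 1},{"dx": 0,"dy": 0,"dz": 0.5,"roll": 0,"fingers": 1},{"dx": 0,"dy": 0,"dz": 0.5,"roll": 0,"fingers": 1},{"dx": 0,"dy": 0,"dz": 0.5,"roll": 0,"fingers": 1},{"dx": 0,"dy": 0,"dz": 0.5,"roll": 0,"fingers": 1},{"dx": 0,"dy": 0,"dz": 0.5,"roll": 0,"fingers": 1},{"dx": 0,"dy": 0,"dz": 0.3,"roll": 0,"fingers": 1},{"dx": 0,"dy": 0,"dz": 0.3,"roll": 0,"fingers": 1},{"dx": 0,"dy": 0,"dz": 0,"roll": 0,"fingers": 1},{"dx": 0,"dy": 0,"dz": 0,"roll": 0,"fingers": 1}])

```text
time: 6.4
tool_pos: [0.4512, 0.1392, 0.0347]
tcp_rot: [-0.414, -3.112, 0.001]
wrist_force: [0.1, 0.1, 1.1]
width: 0.002
```

```bash
python3 - <<'E'
from h import *
s,R=tool(); C=np.array([.5405,.1185]); d=s['tool_pos'][:2]-C
r=np.hypot(*d); print('r',r,'phi',np.degrees(np.arctan2(d[1],d[0]))); to([.45,.141,.035])
for th in (2,4): # roll th deg CW per row; shift before turn, chord lags radial axis by th/2 (tool +y is CW)
    a=np.radians(th); print(th,'dx',-.093*(1-np.cos(a))/.04,'dy',.093*np.sin(a)/.04)
snap('side','side3')
E
```

```text
r 0.09166603066976443 phi 166.92056256150133
pos [0.4512 0.1392 0.0347] xang 164.85 tool shift /0.04: [ 0.041  0.034 -0.009] q6 -1.06 F [0.1 0.1 1.1] t 6.4 w 0.0
2 dx -0.0014163271806023532 dy 0.08114132983331475
4 dx -0.00566358314590874 dy 0.16218380145509131
```

View pics/side3.png

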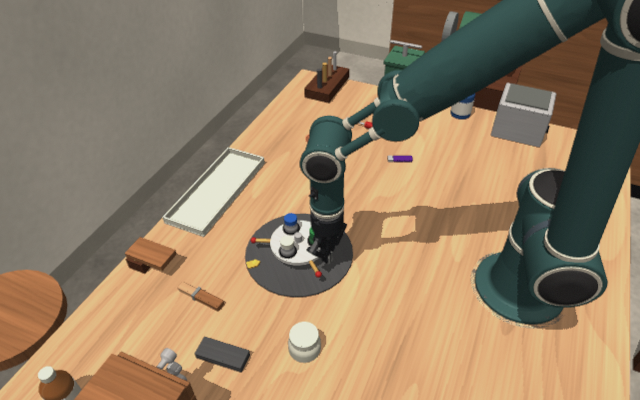

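The finger is down in the gap at about (325,255), between green jar's rim and the spoke, and nothing has moved. I'll start the clockwise arc.

>>> play_rows(rows=[{"dx": 0,"dy": 0.08,"dz": 0,"roll": 0.5,"fingers": 1},{"dx": 0,"dy": 0.08,"dz": 0,"roll": 0.5,"fingers": 1},{"dx": 0,"dy": 0.08,"dz": 0,"roll": 0.5,"fingers": 1},{"dx": 0,"dy": 0.08,"dz": 0,"roll": 0.5,"fingers": 1},{"dx": 0,"dy": 0.08,"dz": 0,"roll": 0.5,"fingers": 1},{"dx": 0,"dy": 0.08,"dz": 0,"roll": 0.5,"fingers": 1},{"dx": 0,"dy": 0.08,"dz": 0,"roll": 0.5,"fingers": 1},{"dx": 0,"dy": 0.08,"dz": 0,"roll": 0.5,"fingers": 1},{"dx": 0,"dy": 0.08,"dz": 0,"roll": 0.5,"fingers": 1},{"dx": 0,"dy": 0.08,"dz": 0,"roll": 0.5,"fingers": 1},{"dx": 0,"dy": 0.08,"dz": 0,"roll": 0.5,"fingers": 1},{"dx": 0,"dy": 0.08,"dz": 0,"roll": 0.5,"fingers": 1},{"dx": 0,"dy": 0.08,"dz": 0,"roll": 0.5,"fingers": 1},{"dx": 0,"dy": 0.08,"dz": 0,"roll": 0.5,"fingers": 1},{"dx": 0,"dy": 0.08,"dz": 0,"roll": 0.5,"fingers": 1}])

```text
time: 7.7
tool_pos: [0.4759, 0.181, 0.0367]
tcp_rot: [1.207, 2.899, 0.001]
wrist_force: [-1.3, -1.2, 1.3]
width: 0.003
```

```bash
cat >> h.py <<'E'
C=np.array([.5405,.1185])
def rep(tag):
    s,R=tool(); d=s['tool_pos'][:2]-C
    print('r',np.hypot(*d).round(4),'phi',np.degrees(np.arctan2(d[1],d[0])).round(1)); to([.45,.141,.035])
    for n in ('top','side'):
        c=snap(n,f'{n}{tag}')
        for k in ('red','green','blue'):
            for p,a in blobs(c,n,k):
                e=ray(c,*p,Z[k])[:2]-C; print(n,k,p,a,'r',np.hypot(*e).round(4),'ang',np.degrees(np.arctan2(e[1],e[0])).round(1))
E
python3 -c "
from h import *
rep('4')"
```

```text
r 0.0899 phi 135.9
pos [0.4759 0.181  0.0367] xang 134.78 tool shift /0.04: [-0.253 -1.165  0.041] q6 -0.47 F [-1.3 -1.2  1.3] t 7.7 w 0.0
top red [267.6 163.3] 9 r 0.117 ang 4.6
top red [302.7 212.1] 14 r 0.1152 ang -115.8
top green [271.  209.8] 98 r 0.049 ang -174.0
top blue [281.3 187.4] 81 r 0.0441 ang -59.5
side red [333.2 220.1] 8 r 0.1172 ang -115.6
side red [257.  230.5] 10 r 0.1164 ang 3.7
side red [305.  277.2] 22 r 0.1138 ang 123.7
side blue [290.1 218.5] 15 r 0.0407 ang -36.1
```

>>> play_rows(rows=[{"dx": 0.003,"dy": 0.096,"dz": 0.003,"roll": 0.6,"fingers": 1},{"dx": 0.003,"dy": 0.096,"dz": 0.003,"roll": 0.6,"fingers": 1},{"dx": 0.003,"dy": 0.096,"dz": 0.003,"roll": 0.6,"fingers": 1},{"dx": 0.003,"dy": 0.096,"dz": 0.003,"roll": 0.6,"fingers": 1},{"dx": 0.003,"dy": 0.096,"dz": 0.003,"roll": 0.6,"fingers": 1},{"dx": 0.003,"dy": 0.096,"dz": 0.003,"roll": 0.6,"fingers": 1},{"dx": 0.003,"dy": 0.096,"dz": 0.003,"roll": 0.6,"fingers": 1},{"dx": 0.003,"dy": 0.096,"dz": 0.003,"roll": 0.6,"fingers": 1},{"dx": 0.003,"dy": 0.096,"dz": 0.003,"roll": 0.6,"fingers": 1},{"dx": 0.003,"dy": 0.096,"dz": 0.003,"roll": 0.6,"fingers": 1},{"dx": 0.003,"dy": 0.096,"dz": 0.003,"roll": 0.6,"fingers": 1},{"dx": 0.003,"dy": 0.096,"dz": 0.003,"roll": 0.6,"fingers": 1},{"dx": 0.003,"dy": 0.096,"dz": 0.003,"roll": 0.6,"fingers": 1},{"dx": 0.003,"dy": 0.096,"dz": 0.003,"roll": 0.6,"fingers": 1},{"dx": 0.003,"dy": 0.096,"dz": 0.003,"roll": 0.6,"fingers": 1},{"dx": 0.003,"dy": 0.096,"dz": 0.003,"roll": 0.6,"fingers": 1},{"dx": 0.003,"dy": 0.096,"dz": 0.003,"roll": 0.6,"fingers": 1},{"dx": 0.003,"dy": 0.096,"dz": 0.003,"roll": 0.6,"fingers": 1},{"dx": 0.003,"dy": 0.096,"dz": 0.003,"roll": 0.6,"fingers": 1},{"dx": 0.003,"dy": 0.096,"dz": 0.003,"roll": 0.6,"fingers": 1}])

```text
time: 9.47
tool_pos: [0.5436, 0.2112, 0.0338]
tcp_rot: [2.282, 2.159, 0.001]
wrist_force: [-0.7, -0.5, 1.2]
width: -0.0
```

```bash
python3 -c "
from h import *
rep('5')"
```

```text
r 0.0927 phi 88.1
pos [0.5436 0.2112 0.0338] xang 86.83 tool shift /0.04: [-1.882 -2.239 -0.031] q6 0.38 F [-0.7 -0.5  1.2] t 9.4667 w -0.0
top red [294.7 172.3] 10 r 0.1159 ang -43.6
top red [280.5 231.3] 14 r 0.1153 ang -164.4
top green [260.4 205.8] 86 r 0.045 ang 141.6
top blue [283.5 198.5] 79 r 0.0466 ang -106.9
side red [343.4 246. ] 17 r 0.1146 ang -163.5
side red [267.1 269.8] 21 r 0.115 ang 74.8
side green [303.8 243.8] 138 r 0.0524 ang 132.3
side blue [309.2 220.3] 121 r 0.04 ang -110.5
```

>>> play_rows(rows=[{"dx": 0,"dy": 0.096,"dz": 0,"roll": 0.6,"fingers": 1},{"dx": 0,"dy": 0.096,"dz": 0,"roll": 0.6,"fingers": 1},{"dx": 0,"dy": 0.096,"dz": 0,"roll": 0.6,"fingers": 1},{"dx": 0,"dy": 0.096,"dz": 0,"roll": 0.6,"fingers": 1},{"dx": 0,"dy": 0.096,"dz": 0,"roll": 0.6,"fingers": 1},{"dx": 0,"dy": 0.096,"dz": 0,"roll": 0.6,"fingers": 1},{"dx": 0,"dy": 0.096,"dz": 0,"roll": 0.6,"fingers": 1},{"dx": 0,"dy": 0.096,"dz": 0,"roll": 0.6,"fingers": 1},{"dx": 0,"dy": 0.096,"dz": 0,"roll": 0.6,"fingers": 1},{"dx": 0,"dy": 0.096,"dz": 0,"roll": 0.6,"fingers": 1},{"dx": 0,"dy": 0.096,"dz": 0,"roll": 0.6,"fingers": 1},{"dx": 0,"dy": 0.096,"dz": 0,"roll": 0.6,"fingers": 1},{"dx": 0,"dy": 0.096,"dz": 0,"roll": 0.6,"fingers": 1},{"dx": 0,"dy": 0.096,"dz": 0,"roll": 0.6,"fingers": 1},{"dx": 0,"dy": 0.096,"dz": 0,"roll": 0.6,"fingers": 1},{"dx": 0,"dy": 0.096,"dz": 0,"roll": 0.6,"fingers": 1},{"dx": 0,"dy": 0.096,"dz": 0,"roll": 0.6,"fingers": 1},{"dx": 0,"dy": 0.096,"dz": 0,"roll": 0.6,"fingers": 1},{"dx": 0,"dy": 0.096,"dz": 0,"roll": 0.6,"fingers": 1},{"dx": 0,"dy": 0.096,"dz": 0,"roll": 0.6,"fingers": 1}])

```text
time: 11.23
tool_pos: [0.6105, 0.1789, 0.0335]
tcp_rot: [-2.962, -1.046, -0.001]
wrist_force: [-0.9, 1.1, 0.1]
width: 0.002
```

```bash
python3 -c "
from h import *
rep('6')"
```

```text
r 0.0925 phi 40.8
pos [0.6105 0.1789 0.0335] xang 38.89 tool shift /0.04: [-3.718 -1.783 -0.041] q6 1.14 F [-0.9  1.1  0.1] t 11.2333 w 0.0
top red [306.2 197.5] 13 r 0.1162 ang -91.0
top blue [276.7 207.4] 87 r 0.0474 ang -151.0
side red [318.6 211.9] 9 r 0.1183 ang -91.3
side red [252.5 244.5] 15 r 0.1163 ang 27.8
side red [324.  270.9] 19 r 0.1138 ang 148.6
side green [289.  243.7] 153 r 0.0527 ang 92.8
side blue [315.5 229.3] 131 r 0.0442 ang -159.3
```

>>> play_rows(rows=[{"dx": 0,"dy": 0.096,"dz": 0,"roll": 0.6,"fingers": 1},{"dx": 0,"dy": 0.096,"dz": 0,"roll": 0.6,"fingers": 1},{"dx": 0,"dy": 0.096,"dz": 0,"roll": 0.6,"fingers": 1},{"dx": 0,"dy": 0.096,"dz": 0,"roll": 0.6,"fingers": 1},{"dx": 0,"dy": 0.096,"dz": 0,"roll": 0.6,"fingers": 1},{"dx": 0,"dy": 0.096,"dz": 0,"roll": 0.6,"fingers": 1},{"dx": 0,"dy": 0.096,"dz": 0,"roll": 0.6,"fingers": 1},{"dx": 0,"dy": 0.096,"dz": 0,"roll": 0.6,"fingers": 1},{"dx": 0,"dy": 0.096,"dz": 0,"roll": 0.6,"fingers": 1},{"dx": 0,"dy": 0.096,"dz": 0,"roll": 0.6,"fingers": 1},{"dx": 0,"dy": 0.096,"dz": 0,"roll": 0.6,"fingers": 1},{"dx": 0,"dy": 0.096,"dz": 0,"roll": 0.6,"fingers": 1},{"dx": 0,"dy": 0.096,"dz": 0,"roll": 0.6,"fingers": 1},{"dx": 0,"dy": 0.096,"dz": 0,"roll": 0.6,"fingers": 1},{"dx": 0,"dy": 0.096,"dz": 0,"roll": 0.6,"fingers": 1},{"dx": 0,"dy": 0.048,"dz": 0,"roll": 0.3,"fingers": 1},{"dx": 0,"dy": 0.048,"dz": 0,"roll": 0.3,"fingers": 1},{"dx": 0,"dy": 0.048,"dz": 0,"roll": 0.3,"fingers": 1},{"dx": 0,"dy": 0,"dz": 0,"roll": 0,"fingers": 1}])

```text
time: 12.92
tool_pos: [0.6322, 0.1202, 0.0332]
tcp_rot: [-3.142, 0.02, -0.001]
wrist_force: [0.1, 0.4, 0.2]
width: -0.002
```

```bash
python3 -c "
from h import *
rep('7')"
```

```text
r 0.0917 phi 1.0
pos [0.6322 0.1202 0.0332] xang -0.71 tool shift /0.04: [-4.56  -0.464 -0.047] q6 1.73 F [0.1 0.4 0.2] t 12.9167 w -0.0
top red [236.8 209.5] 13 r 0.1157 ang 108.5
top red [297.6 220.2] 14 r 0.1155 ang -131.4
side red [339.5 227.4] 11 r 0.1163 ang -130.9
side red [292.5 277.7] 19 r 0.1139 ang 108.7
side green [280.7 237.3] 140 r 0.0492 ang 59.1
side blue [312.4 238.5] 128 r 0.0494 ang 162.3
```

View pics/side7.png

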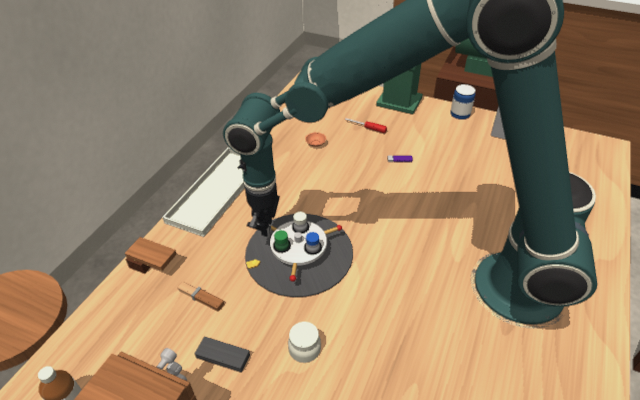

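The green lid at (281,240) is now nearly in line with the pointer at (253,264). All jars are seated, and about 4.2° remains.

>>> play_rows(rows=[{"dx": 0,"dy": 0.048,"dz": 0,"roll": 0.3,"fingers": 1},{"dx": 0,"dy": 0.048,"dz": 0,"roll": 0.3,"fingers": 1},{"dx": 0,"dy": 0.048,"dz": 0,"roll": 0.3,"fingers": 1},{"dx": 0,"dy": 0.024,"dz": 0,"roll": 0.15,"fingers": 1},{"dx": 0,"dy": 0,"dz": 0,"roll": 0,"fingers": 1},{"dx": 0,"dy": 0,"dz": 0,"roll": 0,"fingers": 1}])

```text
time: 13.52
tool_pos: [0.6314, 0.1134, 0.0328]
tcp_rot: [3.139, -0.134, -0.001]
wrist_force: [1.2, 0.5, 0.0]
width: -0.001
```

```bash
python3 -c "
from h import *
rep('8')"
```

```text
r 0.0911 phi -3.2
pos [0.6314 0.1134 0.0328] xang -4.91 tool shift /0.04: [-4.579 -0.3   -0.053] q6 1.8 F [1.2 0.5 0. ] t 13.5167 w -0.0
top red [236.2 207.4] 12 r 0.1157 ang 104.9
top red [296.1 222.3] 12 r 0.1165 ang -135.5
side red [340.5 229.3] 12 r 0.1159 ang -134.5
side red [288.8 277.2] 20 r 0.1135 ang 104.2
side green [280.3 236.4] 141 r 0.0485 ang 55.4
side blue [311.4 239.5] 129 r 0.05 ang 157.7
```

>>> play_rows(rows=[{"dx": 0,"dy": -0.1,"dz": 0,"roll": 0,"fingers": 1},{"dx": 0,"dy": -0.15,"dz": 0,"roll": 0,"fingers": 1},{"dx": 0,"dy": 0,"dz": -0.3,"roll": 0,"fingers": 1},{"dx": 0,"dy": 0,"dz": -0.6,"roll": 0,"fingers": 1},{"dx": 0,"dy": 0,"dz": -0.7,"roll": 0,"fingers": 1},{"dx": 0,"dy": 0,"dz": -0.7,"roll": 0,"fingers": 1},{"dx": 0,"dy": 0,"dz": -0.7,"roll": 0,"fingers": 1},{"dx": 0,"dy": 0,"dz": -0.7,"roll": 0,"fingers": 1},{"dx": 0,"dy": 0,"dz": -0.7,"roll": 0,"fingers": 1},{"dx": 0,"dy": 0.6,"dz": 0,"roll": 0,"fingers": 1},{"dx": 0,"dy": 0.7,"dz": 0,"roll": 0,"fingers": 1},{"dx": 0,"dy": 0.7,"dz": 0,"roll": 0,"fingers": 1},{"dx": 0,"dy": 0.7,"dz": 0,"roll": 0,"fingers": 1},{"dx": 0,"dy": 0.7,"dz": 0,"roll": 0,"fingers": 1},{"dx": 0,"dy": 0.7,"dz": 0,"roll": 0,"fingers": 1},{"dx": 0,"dy": 0.7,"dz": 0,"roll": 0,"fingers": 1},{"dx": 0,"dy": 0.7,"dz": 0,"roll": 0,"fingers": 1},{"dx": 0,"dy": 0.7,"dz": 0,"roll": 0,"fingers": 1},{"dx": 0,"dy": 0.7,"dz": 0,"roll": 0,"fingers": 1},{"dx": 0,"dy": 0,"dz": 0,"roll": 0,"fingers": 1}])

```text
time: 15.28
tool_pos: [0.6084, -0.156, 0.2099]
tcp_rot: [3.136, -0.139, 0.001]
wrist_force: [0.2, -1.0, -0.3]
width: -0.003
```

```bash
python3 - <<'E'
from h import *
rep('9')
c=vision.read_camera('top'); print([ (p,a,ray(c,*p,.014)[:2]) for p,a in blobs(c,'top','yellow')])
s=cv2.imread('pics/side9.png')[190:310,210:380]; t=cv2.imread('pics/top9.png')[150:250,220:330]
a=cv2.resize(s,None,fx=2.5,fy=2.5,interpolation=2); b=cv2.resize(t,(330,300),interpolation=2)
cv2.imwrite('pics/crop9.png',np.hstack([a,b]))
E
```

```text
r 0.2828 phi -76.1
pos [ 0.6084 -0.156   0.2099] xang -5.08 tool shift /0.04: [-4.604 -7.057  4.349] q6 1.37 F [ 0.2 -1.  -0.3] t 15.2833 w -0.0
top red [279.6 164.4] 11 r 0.1161 ang -15.1
top red [236.2 207.4] 12 r 0.1157 ang 104.9
top red [296.  222.4] 14 r 0.1165 ang -135.7
top green [259.8 186.3] 104 r 0.0405 ang 47.4
top blue [266.  208.9] 87 r 0.0467 ang 167.1
side red [265.1 220.8] 9 r 0.118 ang -15.5
side red [340.5 229.3] 12 r 0.1159 ang -134.5
side red [288.8 277.2] 20 r 0.1135 ang 104.2
side green [280.3 236.4] 141 r 0.0485 ang 55.4
side blue [311.4 239.4] 128 r 0.0497 ang 158.0
[(array([246. , 174.8]), np.int32(53), array([0.62717323, 0.20363658]))]
```

View pics/crop9.png

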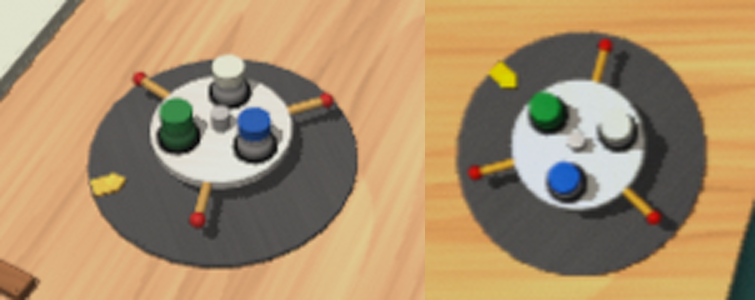

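View pics/top9.png

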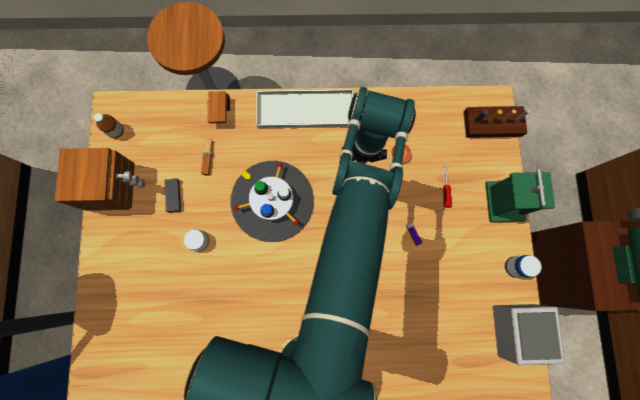

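The crop shows the green lid lying on the line from the hub to the yellow pointer, all three jars upright and the arm well clear. The bystanders in the top view sit at the same pixels as at the start. Handing in.

```bash
python3 -c "
from h import *
print(bot.finish_job())"
```

```text
the job is handed in; nothing more can be done
None
```

The green jar now stands in line with the yellow pointer, and I've handed the job in. I turned the carousel about 156° clockwise with the closed fingertip against one spoke, then backed off, lifted and moved the hand clear. It took about 15 s, and the wrist force readings stayed under 2 N.

**Alignment:** In the last check the three red balls, averaged over both cameras, put the green pocket at 44.7°. The pointer measured 44.5° in the top view. From the side view the pointer came out at 43.7° to 45.6°, depending on which centre I used, so the alignment is good to about a degree.

**Disagreement:** The green lid's own colour blobs gave 47.4° in the top view and 55.4° in the side view. I put this down to the colour mask also catching the jar's side wall, so I relied on the balls and on the close-up picture, where the lid lies on the line.

**Other things:** All three jars were upright in their pockets, and the other things on the bench looked unmoved. The arm partly hid the copper bowl in the last top view, but the hand was about 0.2 m above the bench there.

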